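Teach the contactless sensor with the steel block

ROBOT

A 6-joint arm with a two-finger parallel gripper is mounted at the origin on a cart in front of the work surface, level with it; the furniture and walls round the work are solid. World frame = base frame: x ahead of the robot, y to its left, z up, the work surface at z = 0. Lengths are in m, angles in degrees, forces in N, time in s.
With the tool pointing down it reaches from about 0.3 to 0.75 m from the base axis. Payload 8.5 kg.
Tool frame: the origin (TCP) lies at the very end of the fingers, on their centre line; the grasp point (between the pads) lies 19 mm behind it (env.hold_point_z is the distance from the TCP to the grasp point, in m); z points along the fingers, y is the line along which they close (so a half turn about z gives the same grasp; the last joint's range is limited). The gripper opens to 85 mm and grips with 20 to 120 N. Pads are 22 mm wide; open, the fingers measure 114 mm over their backs; the gripper's body (76 mm by 85 mm) begins 54 mm behind the grasp point. The pads swing forward as they close: fully open they stand 13 mm farther back than shut.
Start: joints at [51.205, 21.807, 74.336, -0, 83.858, -12.336], TCP at [0.245, 0.492, 0.231] pointing down, gripper open.
Joint ranges: [-178.18, 178.18], [-50.72, 133.34], [12.68, 142.11], [-81.47, 261.47], [9.98, 163.14], [-165.26, 165.26]. Speed limits (degrees/s): [136.94, 136.94, 180, 180, 180, 180].

INTERFACE

Orientations are given as a 3x3 rotation matrix whose columns are the frame's x, y, z axes.
In Python, from rig import env, optics gives the robot as it stands.
- The arm moves only by the shell command python3 -m jog 'ROWS' [OPENING] [FORCE]. ROWS is JSON, a list of rows, each an object with "linear": the shift along the tool's x, y, z in units of 40 mm (1.0 is 40 mm), a list of three; "roll": the turn about the tool's z in units of 5 degrees (1.0 is 5 degrees). A call has 1 to 12 rows; each row shifts and turns the commanded pose from where the row before left it, along the tool's axes as they then stand; what a row does not reach is not made up. A row lasts 1/12 s, in which the tool goes at most 41.7 mm and 7.16 degrees, less where a joint would pass 70% of its speed; a pose out of reach is approached as far as the arm can. A call is refused whole if a number of a shift passes 1 or a number of a turn 1, either way. A call with a gripper value outside its range is refused whole. OPENING is the opening, from -1 (shut) to 1 (fully open), set as the call begins (- or left out, the last holds). The fingers move at their own pace and stop on an object; FORCE is the grip in N (left out, the last holds). Time passes only in rows, so rows that do not move let the fingers close. It gives the time, the measured TCP pose, the force, the opening and the grip force at its end, in the units of the state.
- env.observe(): the state, without advancing time (a new reading comes with each control period).
- optics.get_image(name): name is "scene" or "top" or "wrist"; returns the picture (400x640x3 uint8, red, green, blue); there is no depth.
- optics.calibration(name): a dict with "fov_y" (degrees; the focal length in pixels is half the picture's height over the tangent of half this angle, whatever the lens; pixels are square), "cx", "cy" (the principal point, pixels), "T" (4x4, takes a point from camera to world coordinates). Camera axes: x right, y down, z forward; pixel columns grow to the right and rows downward; lengths in m; the calibration is good to about 2 mm. A picture is of the moment at which its call begins: read the wrist's pose just before it. calibration takes no time and is no camera call; for the wrist camera it gives the pose at the moment of the call.
- env.close_job(): hands the job in; it is judged then, once.
The state is a dict: "time_s": time; "q": joint angles; "qvel": joint speeds; "joint_efforts": joint torques, N m; "position": TCP position; "tool_rot": TCP orientation; "ft_force": force on the tool from outside, world axes, zero at the start; "wrist_torque": the same for the moment, N m; "grip_width": finger opening in m; "gripper_force": force on a finger pad.
Only numpy, scipy, OpenCV 4.12 (cv2) and the standard library are available. Lean on these libraries where they do the work, as an engineer would, in place of code of your own. Each camera call takes 0.05 s, during which the arm holds its last target. There are 200 camera calls.

TASK

Teach the contactless sensor: first press the red plunger of the grey teach box right down to its stop and let it spring back up. Then pick up the steel setting block, carry it high over the clamp fixture and the row of bottles and spool without disturbing them, and finish still holding it level and still about a centimetre above the sensor's face, squarely over the orange outline (either way round). Neither the block nor the gripper may touch the sensor or its plate at any time.

Things in the scene. Friction and masses are not known exactly. Their poses are not given: they have to be found in the camera images.
- setting_block: Ground steel setting block, 35 (x) x 60 (y) x 22 (z) mm, about 0.25 to 0.5 kg, two dark holes in its top; lies flat on the bench at the left of the clamp fixture. Origin: centre of its underside; z up. Grip it across its 35 mm width.
- sensor_station: Fixed sensor at the right: aluminium plate 90 (x) x 120 (y) x 10 mm on the bench with a black sensor head 54 x 86 mm on it, top face 32 mm above the bench. A brass connector stub sticks out of the head on its +x side, below the face. Origin: centre of the plate's underside; z up.
- sensor_face (a point): Centre of the sensor's top face, 32 mm above the bench, axes as the plate's. The orange outline round it is 36 (x) x 61 (y) mm inside, so the block's 60 mm length goes along the outline's y.
- teach_plunger (a joint): Spring plunger of the teach box, in m: 0 = up, 0.010 = fully down on its stop; moves straight down. About 2 N starts it and 6 N holds it at the stop; it springs back by itself.
- plunger_top (a point): Centre of the top of the plunger's red mushroom head (36 mm across), 57 mm above the bench when up; moves with the plunger. The head stands on a fixed grey box 62 x 62 x 26 mm with a steel collar to 32 mm, in front of the clamp fixture.
- toggle_fixture: Fixed wooden clamp fixture with a red-handled toggle clamp, base 130 (x) x 200 (y) mm, 147 mm high; it stands between the block and the sensor. Origin: centre of its underside.
- glue_bottle: White and orange glue bottle, 50 mm across, 144 mm high, standing loose in the row between clamp fixture and sensor. Origin: centre of its underside.
- brown_bottle: Little brown bottle, 36 mm across, 84 mm high, loose in the same row. Origin: centre of its underside.
- thread_spool: Red thread spool, 42 mm across, 51 mm high, loose in the same row. Origin: centre of its underside.

How it is judged (in metres and radians):
On the way, in this order (a step that is already met when the one before it is completed fails the run):
1. the plunger is pressed down to its stop while the block still lies in its place (value of joint teach_plunger above 0.0088 m and distance of setting_block from where it was at the start of the episode below 0.015 m), for 0.1 s.
2. the plunger has sprung back up and the block is being carried high across the middle of the bench (underside over 10 cm up) (value of joint teach_plunger below 0.002 m and height (world z) of setting_block above 0.1 m and world y of setting_block between -0.16 and 0.06 m), for 0.05 s.
At the end, for the whole second after the job is handed in: The block is held by the fingers, at rest, its underside 3 to 19 mm above the sensor face, within 8 mm of its centre, within 0.14 rad of the outline's length (either way round) and within 0.12 rad of level, touching nothing of the sensor; the plunger is up and the bottles and spool stand upright (z of setting_block in the frame of sensor_face between 0.003 and 0.019 m and horizontal distance between setting_block and sensor_face below 0.008 m and angle between the y axis of setting_block and the y axis of sensor_face, either way round below 0.14 rad and angle between setting_block's own z axis and vertical below 0.12 rad and linear speed of setting_block below 0.02 m/s and contact force between setting_block and the fingers above 2 N and contact force between setting_block and sensor_station below 0.05 N and value of joint teach_plunger below 0.002 m and angle between each of glue_bottle, brown_bottle, thread_spool's own z axis and vertical below 0.2 rad); the arm keeps its last pose, push and grip.
It fails at once if the block or the robot touches the sensor or its plate (contact force between sensor_station and anything else above 0.5 N).
It fails at once if the block strikes the clamp fixture (contact force between setting_block and toggle_fixture above 1 N).
It fails at once if a bottle or the spool is moved or knocked over (distance of any of glue_bottle, brown_bottle, thread_spool from where it was at the start of the episode above 0.015 m).
It also fails if it takes over 59 s, if anything falls off the work surface, if the arm or the gripper's body presses on something with over 40 N, if the wrist force passes 120 N, or if a joint passes its speed limit or range.

## Working session

There is one attempt and no reset: what is moved stays moved. The work goes in short steps, Python scripts to look and compute and a shell command to move; the robot and the scene stay as the last step left them, time stands still between calls to the robot, and variables do not carry over. Pictures are saved under pics/ and viewed, at most 10 in all, crops included, and the job is handed in when it is done.

```bash
mkdir -p pics; python3 - <<'E'
from rig import env, optics
import cv2, numpy as np
np.set_printoptions(precision=4,suppress=True)
s=env.observe(); print(s['position'],s['tool_rot'],s['grip_width'],env.hold_point_z)
for n in('top','scene'):
    im=optics.get_image(n); cv2.imwrite(f'pics/{n}0.png',im[:,:,::-1]); c=optics.calibration(n); print(n,c['fov_y'],c['cx'],c['cy'],c['T'],c.keys())
E
```

```text
[0.2449 0.4922 0.2307] [[-0.8953  0.4455 -0.0009]
 [ 0.4455  0.8953 -0.0011]
 [ 0.0003 -0.0014 -1.    ]] 0.08547236550555064 0.0187
top 45.733897552026086 319.79257478816515 212.67689267421048 [[ 0.0056 -0.9883  0.1527  0.3444]
 [-1.     -0.0067 -0.0069 -0.0648]
 [ 0.0079 -0.1526 -0.9883  1.1362]
 [ 0.      0.      0.      1.    ]] dict_keys(['fov_y', 'cx', 'cy', 'T'])
scene 45.431385790738226 320.89066940694306 201.11932800172835 [[ 0.8677 -0.3998  0.2955  0.1567]
 [-0.4971 -0.7064  0.5038 -0.688 ]
 [ 0.0074 -0.5841 -0.8117  1.072 ]
 [ 0.      0.      0.      1.    ]] dict_keys(['fov_y', 'cx', 'cy', 'T'])
```

View pics/top0.png

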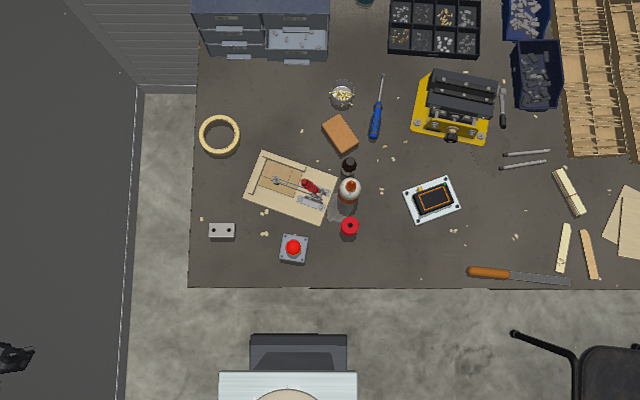

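View pics/scene0.png

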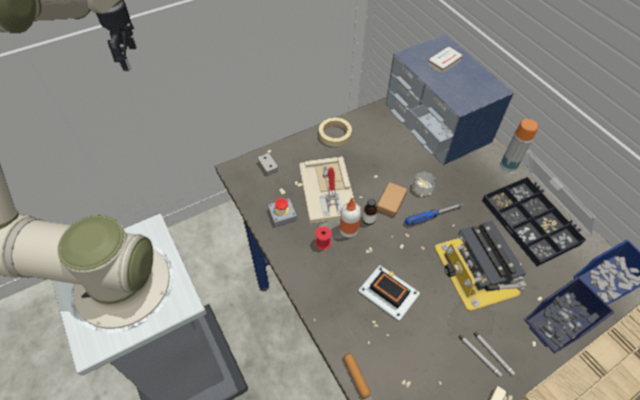

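The top view shows the block at (221,230), the plunger at (292,247), the fixture at (290,187), the bottles and spool at (348,165), (348,190) and (349,226), and the sensor at (433,199). I'll segment these next.

```bash
cat > h.py <<'E'
import numpy as np, cv2
from rig import env, optics
np.set_printoptions(precision=4,suppress=True)
def ray(c,uv,z):
    f=200/np.tan(np.radians(c['fov_y']/2)); T=np.array(c['T'])
    d=T[:3,:3]@np.array([(uv[0]-c['cx'])/f,(uv[1]-c['cy'])/f,1]); o=T[:3,3]
    return o+d*(z-o[2])/d[2]
def blob(mask,roi):
    x0,y0,x1,y1=roi; m=np.zeros(mask.shape,np.uint8); m[y0:y1,x0:x1]=mask[y0:y1,x0:x1]
    cs,_=cv2.findContours(m,cv2.RETR_EXTERNAL,cv2.CHAIN_APPROX_NONE)
    return max(cs,key=cv2.contourArea)
def rect(c,cnt,z):
    # min-area rectangle on plane z: centre, size, angle(deg) of long side
    p=np.array([ray(c,q,z)[:2] for q in cnt.reshape(-1,2)],np.float32)*1000
    (x,y),(w,h),a=cv2.minAreaRect(p)
    if w<h: a+=90; w,h=h,w
    return np.array([x,y,w,h,(a+90)%180-90])
E
python3 - <<'E'
from h import *
c=optics.calibration('top'); im=cv2.imread('pics/top0.png'); hsv=cv2.cvtColor(im,cv2.COLOR_BGR2HSV)
H,S,V=cv2.split(hsv)
red=(((H<6)|(H>174))&(S>150)&(V>120)).astype(np.uint8)*255
org=((H>6)&(H<20)&(S>150)&(V>140)).astype(np.uint8)*255
print('block',rect(c,blob(((V>130)&(S<40)).astype(np.uint8)*255,(200,215,242,245)),.022))
print('plunger',rect(c,blob(red,(275,232,312,265)),.057))
print('spool',rect(c,blob(red,(335,212,365,245)),.051))
print('outline',rect(c,blob(org,(405,175,462,222)),.032))
print('plate',rect(c,blob(((V>170)&(S<60)).astype(np.uint8)*255,(395,165,470,230)),.010))
print('glue',ray(c,(349,183),.144))
print('brown',ray(c,(349,159),.084))
print('fix',[ray(c,p,.02)[:2] for p in((260,151),(243,196),(325,224),(338,178))])
cv2.imwrite('pics/crop.png',cv2.resize(im[140:270,190:480],None,fx=2.7,fy=2.7,interpolation=cv2.INTER_CUBIC))
E
```

```text
block [474.7354 161.101   58.9588  30.8879 -89.62  ]
plunger [432.776  -11.8227  31.9106  29.6221 -89.6362]
spool [ 482.0172 -140.6032   44.5005   39.1099  -44.6061]
outline [ 552.9794 -342.5812   66.7375   40.0682  -69.0954]
plate [ 552.6954 -342.0812  117.7784   88.1504  -69.1355]
glue [ 0.5623 -0.1339  0.144 ]
brown [ 0.6315 -0.1383  0.084 ]
fix [array([0.6673, 0.0734]), array([0.5559, 0.1112]), array([ 0.4897, -0.0852]), array([ 0.6016, -0.1161])]
```

View pics/crop.png

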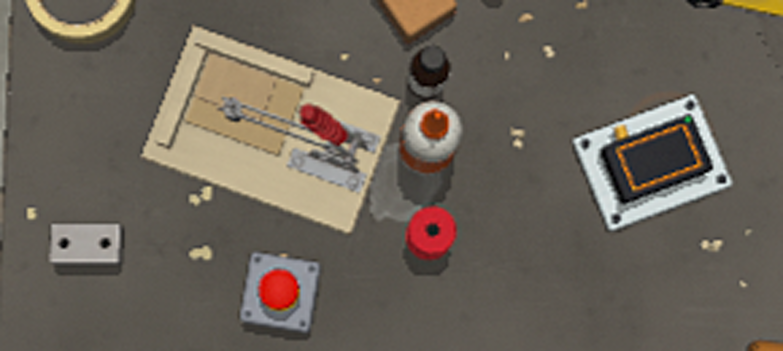

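The crop agrees with the masks: the block lies square to the world axes, the plunger is clear, and the sensor is turned about 21°. Next I'll move towards the plunger with the gripper shut.

```bash
python3 -m jog '[{"linear":[-0.6,-0.56,0]},{"linear":[-0.6,-0.56,0]},{"linear":[-0.6,-0.56,0]},{"linear":[-0.6,-0.56,0]},{"linear":[-0.6,-0.56,0]},{"linear":[-0.6,-0.56,0]},{"linear":[-0.6,-0.56,0]},{"linear":[-0.6,-0.56,0]},{"linear":[-0.6,-0.56,0]},{"linear":[-0.6,-0.56,0]},{"linear":[-0.6,-0.56,0]},{"linear":[-0.6,-0.56,0]}]' -1
cat >> h.py <<'E'
def go(x,y,z,yaw=None):
    # shift to a target in tool units, and roll (in 5-degree units) for the closing axis at yaw degrees
    s=env.observe(); R=np.array(s['tool_rot']); d=R.T@(np.array([x,y,z])-s['position'])/.04
    cur=np.degrees(np.arctan2(R[1,1],R[0,1]))
    print('pos',np.array(s['position']),'yaw',cur,'shift',d,'roll',None if yaw is None else (cur-yaw)/5)
E
python3 -c "
from h import *
go(.433,-.012,.09,0)"
```

```text
pos [0.2449 0.4922 0.2308] yaw 63.54274927580595 shift [-9.8273 -9.1849  3.528 ] roll 12.708549855161191invalid input
```

```bash
python3 -m jog '[{"linear":[-0.6,-0.56,0],"roll":0},{"linear":[-0.6,-0.56,0],"roll":0},{"linear":[-0.6,-0.56,0],"roll":0},{"linear":[-0.6,-0.56,0],"roll":0},{"linear":[-0.6,-0.56,0],"roll":0},{"linear":[-0.6,-0.56,0],"roll":0},{"linear":[-0.6,-0.56,0],"roll":0},{"linear":[-0.6,-0.56,0],"roll":0},{"linear":[-0.6,-0.56,0],"roll":0},{"linear":[-0.6,-0.56,0],"roll":0},{"linear":[-0.6,-0.56,0],"roll":0},{"linear":[-0.6,-0.56,0],"roll":0}]' -1
python3 -c "
from h import *
go(.433,-.012,.09,0)"
```

```text
time_s: 1.1
position: [0.3832, 0.1219, 0.2312]
tool_rot: [[-0.895, 0.446, -0.0], [0.446, 0.895, 0.0], [0.0, -0.0, -1.0]]
ft_force: [1.0, 0.7, 0.3]
grip_width: 0.0002
gripper_force: 0.0
pos [0.3832 0.1219 0.2312] yaw 63.543671857918106 shift [-2.6068 -2.4406  3.5308] roll 12.70873437158362
```

```bash
python3 -m jog '[{"linear":[-0.52,-0.49,0],"roll":0},{"linear":[-0.52,-0.49,0],"roll":0},{"linear":[-0.52,-0.49,0],"roll":0},{"linear":[-0.52,-0.49,0],"roll":0},{"linear":[-0.52,-0.49,0],"roll":0},{"linear":[0,0,0.5],"roll":0},{"linear":[0,0,0.5],"roll":0},{"linear":[0,0,0.5],"roll":0},{"linear":[0,0,0],"roll":0},{"linear":[0,0,0],"roll":0}]'
python3 - <<'E'
from h import *
go(.433,-.012,.07)
c=optics.calibration('wrist'); im=optics.get_image('wrist')[:,:,::-1]; cv2.imwrite('pics/w1.png',im)
H,S,V=cv2.split(cv2.cvtColor(im,cv2.COLOR_BGR2HSV))
red=(((H<6)|(H>174))&(S>150)&(V>120)).astype(np.uint8)*255
k=blob(red,(0,0,640,400)); print(cv2.boundingRect(k),rect(c,k,.055))
E
```

```text
time_s: 1.93
position: [0.4323, -0.0106, 0.1711]
tool_rot: [[-0.895, 0.446, -0.002], [0.446, 0.895, 0.001], [0.002, -0.0, -1.0]]
ft_force: [0.1, -0.1, 0.1]
grip_width: 0.0002
gripper_force: 0.0
pos [ 0.4323 -0.0106  0.1711] yaw 63.53842190080551 shift [-0.037  -0.0224  2.5286] roll None
(302, 181, 37, 37) [431.4393 -11.298   32.4277  32.3657  18.273 ]
```

View pics/w1.png

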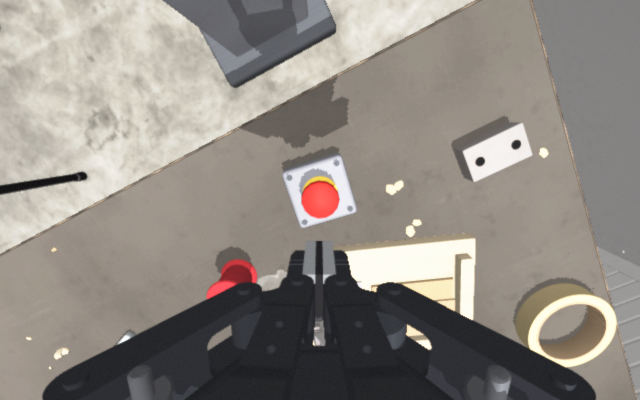

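The wrist view shows the plunger at (320,199), about 1 mm from the top-view position. I'll press it now.

```bash
python3 -m jog '[{"linear":[0,0,0.6],"roll":0},{"linear":[0,0,0.6],"roll":0},{"linear":[0,0,0.6],"roll":0},{"linear":[0,0,0.6],"roll":0},{"linear":[0,0,0.3],"roll":0},{"linear":[0,0,0.15],"roll":0},{"linear":[0,0,0.1],"roll":0},{"linear":[0,0,0.1],"roll":0},{"linear":[0,0,0.06],"roll":0},{"linear":[0,0,0],"roll":0},{"linear":[0,0,0],"roll":0}]'
```

```text
time_s: 2.9
position: [0.4329, -0.0107, 0.0476]
tool_rot: [[-0.895, 0.446, 0.001], [0.446, 0.895, -0.0], [-0.001, 0.0, -1.0]]
ft_force: [-3.2, 0.9, 5.2]
grip_width: 0.0003
gripper_force: 2.7
```

```bash
python3 -m jog '[{"linear":[0,0,0.04],"roll":0},{"linear":[0,0,0.03],"roll":0},{"linear":[0,0,0],"roll":0},{"linear":[0,0,0],"roll":0}]'
```

```text
time_s: 3.23
position: [0.4331, -0.0107, 0.0464]
tool_rot: [[-0.895, 0.445, 0.003], [0.445, 0.895, -0.001], [-0.003, 0.0, -1.0]]
ft_force: [-9.5, 2.3, 29.9]
grip_width: 0.0002
gripper_force: 15.1
```

The force jumped to 30 N, so the plunger is on its stop. Now I'll rise and roll to yaw 0 (12.7 units), opening the gripper on the way.

```bash
python3 -m jog '[{"linear":[0,0,-0.2],"roll":0},{"linear":[0,0,-0.4],"roll":0},{"linear":[0,0,-0.6],"roll":0},{"linear":[0,0,-0.8],"roll":0},{"linear":[0,0,-0.8],"roll":0.5},{"linear":[0,0,-0.3],"roll":1},{"linear":[0,0,0],"roll":1},{"linear":[0,0,0],"roll":1},{"linear":[0,0,0],"roll":1},{"linear":[0,0,0],"roll":1},{"linear":[0,0,0],"roll":1},{"linear":[0,0,0],"roll":1}]'
python3 -m jog '[{"linear":[0,0,0],"roll":1},{"linear":[0,0,0],"roll":1},{"linear":[0,0,0],"roll":1},{"linear":[0,0,0],"roll":1},{"linear":[0,0,0],"roll":1},{"linear":[0,0,0],"roll":0.2},{"linear":[0,0,0],"roll":0},{"linear":[0,0,0],"roll":0}]' 0.5
python3 -c "
from h import *
go(.4747,.161,.10,0)"
```

```text
time_s: 4.23
position: [0.4329, -0.0108, 0.1688]
tool_rot: [[-0.435, 0.9, 0.002], [0.9, 0.435, -0.001], [-0.001, 0.001, -1.0]]
ft_force: [-0.4, -0.2, -0.3]
grip_width: 0.0001
gripper_force: 0.0
time_s: 4.9
position: [0.4327, -0.0107, 0.1684]
tool_rot: [[-0.003, 1.0, 0.001], [1.0, 0.003, -0.0], [-0.0, 0.001, -1.0]]
ft_force: [0.1, -0.1, 0.2]
grip_width: 0.064
gripper_force: 0.0
pos [ 0.4327 -0.0107  0.1684] yaw 0.17669525424166047 shift [4.2897 1.0611 1.7101] roll 0.035339050848332096
```

```bash
python3 -m jog '[{"linear":[0.5,0.12,0],"roll":0},{"linear":[0.7,0.18,0],"roll":0},{"linear":[0.8,0.2,0],"roll":0},{"linear":[0.8,0.2,0],"roll":0},{"linear":[0.7,0.18,0],"roll":0},{"linear":[0.5,0.12,0],"roll":0},{"linear":[0.29,0.06,0],"roll":0},{"linear":[0,0,0],"roll":0},{"linear":[0,0,0],"roll":0}]'
python3 - <<'E'
from h import *
go(.4747,.161,.006,0)
c=optics.calibration('wrist'); im=optics.get_image('wrist')[:,:,::-1]; cv2.imwrite('pics/w2.png',im)
H,S,V=cv2.split(cv2.cvtColor(im,cv2.COLOR_BGR2HSV))
m=((S<40)&(V>130)).astype(np.uint8)*255
k=blob(m,(200,80,450,260)); print(cv2.boundingRect(k),rect(c,k,.022))
E
```

```text
time_s: 5.65
position: [0.4747, 0.1607, 0.168]
tool_rot: [[-0.002, 1.0, -0.0], [1.0, 0.002, -0.0], [-0.0, -0.0, -1.0]]
ft_force: [-0.1, -0.3, 0.1]
grip_width: 0.064
gripper_force: 0.0
pos [0.4747 0.1607 0.168 ] yaw 0.1332040268409494 shift [0.0079 0.002  4.0501] roll 0.026640805368189878
(200, 80, 250, 27) [478.0573 250.4045 228.8141  22.235    0.1467]
```

View pics/w2.png

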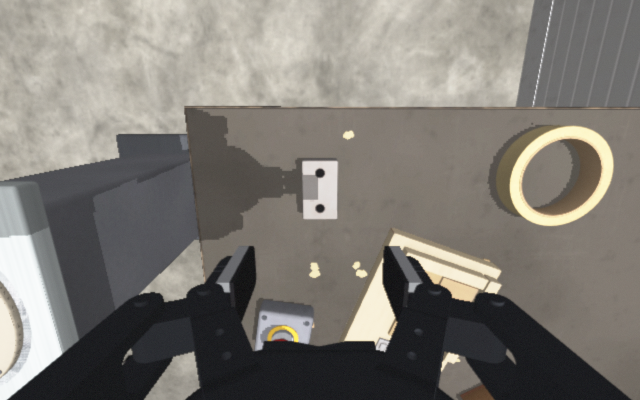

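The block is at (320,189) in the wrist view. I'll measure it with a tighter region of interest.

```bash
python3 - <<'E'
from h import *
c=optics.calibration('wrist'); im=cv2.imread('pics/w2.png')
H,S,V=cv2.split(cv2.cvtColor(im,cv2.COLOR_BGR2HSV))
for t in(120,140,160):
    k=blob(((S<40)&(V>t)).astype(np.uint8)*255,(294,150,346,228)); print(cv2.boundingRect(k),rect(c,k,.022))
E
python3 -m jog '[{"linear":[0,0,0.5],"roll":0},{"linear":[0,0,0.7],"roll":0},{"linear":[0,0,0.7],"roll":0},{"linear":[0,0,0.5],"roll":0},{"linear":[0,0,0.3],"roll":0},{"linear":[0,0,0],"roll":0}]' 0.5
```

```text
(294, 150, 52, 78) [473.7537 159.4872  78.4782  52.5053 -89.8894]
(302, 161, 37, 59) [474.2167 158.5723  59.2462  35.1667 -89.9063]
(302, 161, 36, 58) [474.0848 159.1149  58.35    34.6589 -89.5718]
time_s: 6.2
position: [0.4736, 0.1595, 0.0581]
tool_rot: [[0.001, 1.0, -0.005], [1.0, -0.001, -0.001], [-0.001, -0.005, -1.0]]
ft_force: [-0.5, 0.7, 0.1]
grip_width: 0.0641
gripper_force: 0.0
```

```bash
python3 -m jog '[{"linear":[0,0,0.5],"roll":0},{"linear":[0,0,0.4],"roll":0},{"linear":[0,0,0.3],"roll":0},{"linear":[0,0,0.12],"roll":0},{"linear":[0,0,0.05],"roll":0},{"linear":[0,0,0],"roll":0},{"linear":[0,0,0],"roll":0}]'
```

```text
time_s: 6.78
position: [0.4754, 0.1608, 0.0062]
tool_rot: [[-0.0, 1.0, 0.001], [1.0, 0.0, 0.0], [0.0, 0.001, -1.0]]
ft_force: [0.6, -0.0, 0.5]
grip_width: 0.0638
gripper_force: 0.0
```

```bash
python3 -m jog '[{"linear":[0,0,0.07],"roll":0},{"linear":[0,0,0],"roll":0},{"linear":[0,0,0],"roll":0},{"linear":[0,0,0],"roll":0},{"linear":[0,0,0],"roll":0},{"linear":[0,0,0],"roll":0},{"linear":[0,0,0],"roll":0},{"linear":[0,0,0],"roll":0},{"linear":[0,0,0],"roll":0}]' -1 80
```

```text
time_s: 7.53
position: [0.4751, 0.161, 0.0032]
tool_rot: [[-0.001, 1.0, 0.001], [1.0, 0.001, 0.0], [-0.0, 0.001, -1.0]]
ft_force: [-0.7, -0.3, 6.1]
grip_width: 0.0331
gripper_force: 80.7
```

```bash
python3 -m jog '[{"linear":[0,0,-0.1],"roll":0},{"linear":[0,0,-0.3],"roll":0},{"linear":[0,0,-0.5],"roll":0},{"linear":[0,0,-0.7],"roll":0},{"linear":[0,0,-0.8],"roll":0},{"linear":[0,0,-0.8],"roll":0},{"linear":[0,0,-0.8],"roll":0},{"linear":[0,0,-0.7],"roll":0},{"linear":[0,0,-0.5],"roll":0},{"linear":[0,0,-0.3],"roll":0},{"linear":[0,0,-0.1],"roll":0},{"linear":[0,0,0],"roll":0}]'
python3 - <<'E'
from h import *
go(.553,-.3425,.2,20.9)
im=optics.get_image('wrist')[:,:,::-1]; cv2.imwrite('pics/w3.png',im)
E
```

```text
time_s: 8.53
position: [0.4747, 0.161, 0.227]
tool_rot: [[-0.001, 1.0, 0.001], [1.0, 0.001, 0.0], [0.0, 0.001, -1.0]]
ft_force: [-0.3, 0.4, -3.2]
grip_width: 0.033
gripper_force: 80.2
pos [0.4747 0.161  0.227 ] yaw 0.04631336312990036 shift [-12.5891   1.9466   0.6749] roll -4.170737327374019
```

View pics/w3.png

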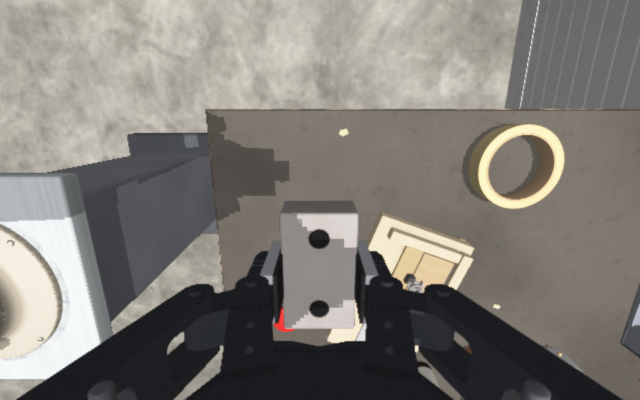

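The block is held square, with its holes at (319,238) and (319,309). I'll measure its offset in the hand and carry it across high.

```bash
python3 - <<'E'
from h import *
c=optics.calibration('wrist'); p=[ray(c,u,.2458) for u in((319,238.5),(319,309))]; print(p, (p[0]+p[1])/2-env.observe()['position'])
E
python3 -m jog '[{"linear":[-0.2,0.03,0],"roll":0},{"linear":[-0.4,0.06,0],"roll":0},{"linear":[-0.6,0.09,0],"roll":0},{"linear":[-0.7,0.11,0],"roll":0},{"linear":[-0.7,0.11,0],"roll":0},{"linear":[-0.7,0.11,0],"roll":0},{"linear":[-0.7,0.11,0],"roll":0},{"linear":[-0.7,0.11,0],"roll":0},{"linear":[-0.7,0.11,0],"roll":0},{"linear":[-0.7,0.11,0],"roll":0},{"linear":[-0.7,0.11,0],"roll":0},{"linear":[-0.7,0.11,0],"roll":0}]'
python3 -m jog '[{"linear":[-0.7,0.11,0],"roll":0},{"linear":[-0.7,0.11,0],"roll":0},{"linear":[-0.7,0.11,0],"roll":0},{"linear":[-0.7,0.11,0],"roll":-0.6},{"linear":[-0.7,0.11,0],"roll":0},{"linear":[-0.6,0.09,0],"roll":0},{"linear":[-0.4,0.06,0],"roll":0},{"linear":[-0.2,0.03,0],"roll":-1},{"linear":[0,0,0],"roll":-1},{"linear":[0,0,0],"roll":-1},{"linear":[0,0,0],"roll":-0.6},{"linear":[0,0,0],"roll":0}]'
python3 -c "
from h import *
go(.553,-.3425,.1,20.9)"
```

```text
[array([0.473 , 0.178 , 0.2458]), array([0.4731, 0.1418, 0.2458])] [-0.0014 -0.001   0.0198]
time_s: 9.58
position: [0.5213, -0.1409, 0.2252]
tool_rot: [[-0.0, 1.0, -0.002], [1.0, 0.0, 0.001], [0.001, -0.002, -1.0]]
ft_force: [1.2, -0.8, -3.1]
grip_width: 0.0333
gripper_force: 80.2
time_s: 10.58
position: [0.5545, -0.3267, 0.2248]
tool_rot: [[-0.36, 0.933, -0.002], [0.933, 0.36, 0.002], [0.003, -0.002, -1.0]]
ft_force: [-0.6, 0.5, -3.0]
grip_width: 0.0333
gripper_force: 80.1
pos [ 0.5545 -0.3267  0.2248] yaw 21.12300717488864 shift [-0.3633 -0.1722  3.1193] roll 0.044601434977728616
```

```bash
python3 -m jog '[{"linear":[-0.17,-0.08,0],"roll":0},{"linear":[-0.17,-0.09,0.2],"roll":0},{"linear":[0,0,0.4],"roll":0},{"linear":[0,0,0.6],"roll":0},{"linear":[0,0,0.6],"roll":0},{"linear":[0,0,0.6],"roll":0},{"linear":[0,0,0.5],"roll":0},{"linear":[0,0,0.3],"roll":0},{"linear":[0,0,0.1],"roll":0},{"linear":[0,0,0],"roll":0},{"linear":[0,0,0],"roll":0}]'
python3 - <<'E'
from h import *
go(.553,-.3425,.0462,20.9)
w=optics.get_image('wrist')[:,:,::-1]; t=optics.get_image('scene')[:,:,::-1]
cv2.imwrite('pics/w4.png',w); cv2.imwrite('pics/s4.png',t)
cv2.imwrite('pics/c4.png',np.vstack([cv2.resize(w[150:400,160:480],(640,500))[:340],cv2.resize(t[220:320,310:470],(640,400))[:260]]))
E
```

```text
time_s: 11.5
position: [0.5538, -0.342, 0.0949]
tool_rot: [[-0.358, 0.934, 0.001], [0.934, 0.358, -0.001], [-0.001, 0.0, -1.0]]
ft_force: [0.3, -0.6, -3.4]
grip_width: 0.0334
gripper_force: 80.1
pos [ 0.5538 -0.342   0.0949] yaw 20.998039816961512 shift [-0.0033 -0.023   1.2167] roll 0.019607963392302707
```

View pics/c4.png

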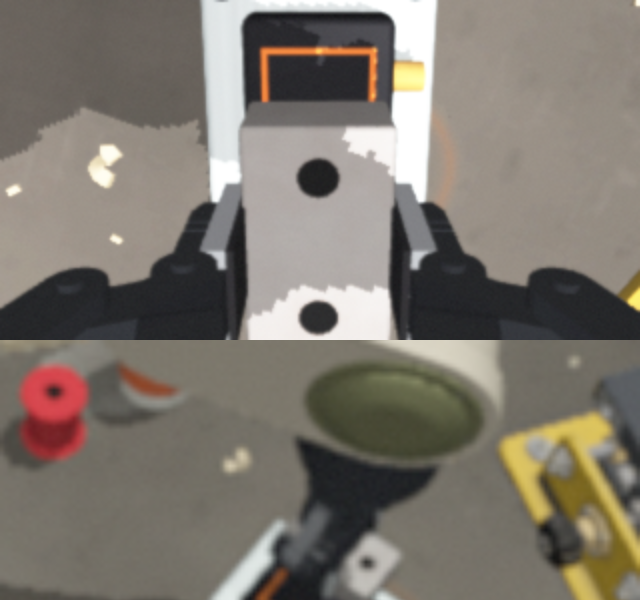

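The outline (columns 260–378 of the crop) and the block (columns 245–393) are centred on each other sideways. Next I'll check lengthwise from the outline's far edge and the block holes.

```bash
python3 - <<'E'
from h import *
c=optics.calibration('wrist'); s=env.observe(); R=np.array(s['tool_rot']); P=np.array(s['position'])
f=lambda u,z: (R.T@(ray(c,u,z)-P))[:2]*1000
u=lambda x,y:(160+x/2,150+y/2)
print('outline inner edge (30.5)',f(u(319,54),.032),'outer',f(u(319,47),.032))
print('head edge (43)',f(u(319,13),.032),'left/right',f(u(265,75),.032),f(u(375,75),.032))
zt=P[2]-.0032+.022
print('holes',f(u(318,178),zt),f(u(318,318),zt),'front edge',f(u(318,125),zt),'sides',f(u(244,150),zt),f(u(393,150),zt))
E
```

```text
outline inner edge (30.5) [29.1322 -1.4742] outer [31.6138 -1.4768]
head edge (43) [43.4379 -1.4895] left/right [ 21.5806 -20.5744] [21.5954 18.3492]
holes [17.0731 -1.805 ] [-19.2146  -1.783 ] front edge [29.5131 -1.8125] sides [ 23.7199 -18.1134] [23.7333 14.7148]
```

Block and outline agree to about 1 mm, so I'll descend to about 11 mm above the face.

```bash
python3 -m jog '[{"linear":[0,0,0.15],"roll":0},{"linear":[0,0,0.25],"roll":0},{"linear":[0,0,0.25],"roll":0},{"linear":[0,0,0.2],"roll":0},{"linear":[0,0,0.15],"roll":0},{"linear":[0,0,0.1],"roll":0},{"linear":[0,0,0.05],"roll":0},{"linear":[0,0,0.03],"roll":0},{"linear":[0,0,0],"roll":0},{"linear":[0,0,0],"roll":0},{"linear":[0,0,0],"roll":0},{"linear":[0,0,0],"roll":0}]'
python3 - <<'E'
from h import *
go(.553,-.3425,.0462,20.9)
w=optics.get_image('wrist')[:,:,::-1]; t=optics.get_image('top')[:,:,::-1]
cv2.imwrite('pics/c5.png',np.vstack([w[100:400],cv2.resize(t[140:270,190:480],(640,287))]))
E
```

```text
time_s: 12.6
position: [0.5538, -0.3415, 0.0477]
tool_rot: [[-0.359, 0.933, 0.0], [0.933, 0.359, -0.0], [-0.001, 0.0, -1.0]]
ft_force: [-0.3, 0.4, -3.7]
grip_width: 0.0331
gripper_force: 80.1
pos [ 0.5538 -0.3415  0.0477] yaw 21.04113680493187 shift [-0.0159 -0.0278  0.0369] roll 0.02822736098637435
```

View pics/c5.png

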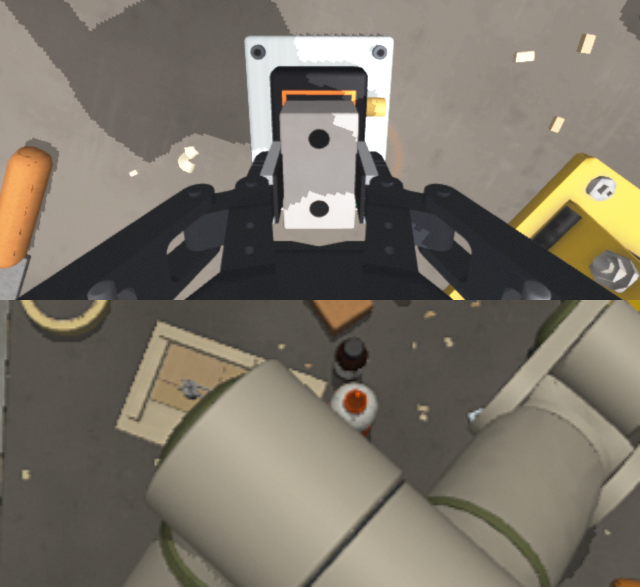

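The block sits level and square over the outline, about 12 mm above the face, and the bottles in view are upright. I'm handing in.

```bash
python3 -c "
from rig import env
print(env.close_job())"
```

```text
the job is handed in; nothing more can be done
None
```

I pressed the teach plunger to its stop, carried the block high across the bench, and handed in at about 12.7 s with it held level and square, about 12 mm above the sensor face and centred to about 1 mm; the judge returned no verdict.

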